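# Set out the bearing-driver discs by size

### The arm

A 7-joint arm with a two-finger parallel gripper is mounted at the origin on the work surface; the furniture and walls round the work are solid. World frame = base frame: x ahead of the robot, y to its left, z up, the work surface at z = 0. Lengths are in mm, angles in rad, forces in N, time in s.
With the tool pointing down it reaches from about 425 to 1025 mm from the base axis. Payload 3.6 kg.
Tool frame: the origin (TCP) lies midway between the tips of the shut fingers; the grasp point (between the pads) lies 19 mm behind it (hold_point_z is the distance from the TCP to the grasp point, in mm); x points along the fingers, z is the direction in which the jaws open and shut, and the axes are right-handed (so a half turn about x gives the same grasp; the last joint's range is limited). The gripper opens to 85 mm and grips with 20 to 120 N. Pads are 22 mm wide; open, the fingers measure 114 mm over their backs; the gripper's body (76 mm by 85 mm) begins 54 mm behind the grasp point. The pads swing forward as they close: fully open they stand 13 mm farther back than shut.
Start: joints at [1.052, 0.591, 0.048, 1.609, -0.033, 0.943, -0.034], TCP at [299.463, -660.266, 231.302] pointing down, gripper open.
Joint ranges: [-2.69, 2.69], [-0.47, 2.24], [-1.27, 1.36], [0.19, 2.51], [-1.53, 4.68], [0.08, 2.07], [-3.09, 3.09]. Speed limits (rad/s): [2.57, 2.57, 3.14, 3.14, 3.14, 3.14, 3.14].

### API

Orientations are given as a 3x3 rotation matrix whose columns are the frame's x, y, z axes.
In Python, from rig import read_state, capture, sign_off, recognise, hold_point_z gives the robot as it stands. The module is installed in compiled form; this text tells all that it offers.
- The arm moves only by the shell command python3 -m handwheel 'ROWS'. ROWS is JSON, a list that holds one entry, the list of rows, each a list of 7 numbers: the turn, a rotation vector about the tool's x, y, z normalised to -1 to 1, where 1 is 4 degrees, then the shift along the tool's x, y, z normalised to -1 to 1, where 1 is 0.04 m, then the finger opening in mm, from 0 to 85.4. In form: [[[ax, ay, az, dx, dy, dz, hand], ...]]. A call has exactly 5 rows; each row shifts and turns the pose as measured when the row begins, along the tool's axes as they then stand; what a row does not reach is not made up. A row lasts 1/10 s, in which the tool goes at most 50 mm and 8.59 degrees, less where a joint would pass 70% of its speed; a pose out of reach is approached as far as the arm can. A call with a number of a shift or a turn outside -1 to 1 is refused whole. A call with a gripper value outside its range is refused whole. The fingers move at their own pace and stop on an object; the grip force is fixed at half the most. Time passes only in rows, so rows that do not move let the fingers close, or fill a call up. It gives the time, the measured TCP pose, the force and the opening at its end, in the units of the state.
- read_state(): the state, without advancing time (a new reading comes with each control period).
- capture(name): name is "scene" or "top" or "wrist"; returns a dict with "frame" (384x512x3 uint8, blue, green, red), "fovy" (degrees; the focal length in pixels is half the picture's height over the tangent of half this angle, whatever the lens; pixels are square), "cx", "cy" (the principal point, pixels), "dist_coeffs" ([k1, k2, p1, p2, k3] as OpenCV has them; the pictures are not rectified), "camera_from_world" (4x4, takes a point from world to camera coordinates); the wrist camera has in their place "mount" (4x4, takes a point from camera to tool coordinates, whose origin is the TCP and whose axes are the tool frame's). Camera axes: x right, y up, looking along -z (the intrinsics and any distortion apply to the point x, -y, -z); pixel columns grow to the right and rows downward; lengths in mm; the calibration is good to about 2 mm. A picture is of the moment at which its call begins: read the wrist's pose just before it. There is no depth.
- sign_off(): hands the job in, once; it reports no verdict.
Trained networks look in a picture, given as the dict that the camera call returned (one of the last four; its "shot" number tells which), for a name from the list of things; names that differ only in an ending like _2 or _b are one class to them, and where a whole thing is asked for, a point or a joint stands for the part that bears it (a point fixed in the world has none). Each returns a list of dicts, best first, with "conf" (0 to 1); they miss things now and then, are a little off and sometimes report something else, mostly with a low value. They report only what shows in the picture. A call takes as long as a camera call. They do not tell look-alikes from the thing itself.
- recognise(label, picture): "extent" ([left, top, width, height] in pixels, round what is visible of it).
The state is a dict: "time_s": time; "joint_pos": joint angles; "joint_velocities": joint speeds; "joint_efforts": joint torques, N m; "eef_pos": TCP position; "tcp_rot": TCP orientation; "contact_force": force on the tool from outside, world axes, zero at the start; "ft_torque": the same for the moment, N m; "grip_width": finger opening in mm.
Only numpy, scipy, OpenCV 4.12 (cv2) and the standard library are available. Lean on these libraries where they do the work, as an engineer would, in place of code of your own. Each camera call takes 0.05 s, during which the arm holds its last target. There are 200 camera calls.

### The job

Set the four brass bearing-driver discs out on the wooden rail in order of size: the smallest on the pad next to the red knob, then each larger one on the next pad, up to the largest on the last pad. Stand each disc flat in the middle of its own pad with its grip up, never letting one tip over, and leave the mug where it stands.

Things in the scene. Friction and masses are not known exactly. Their poses are not given: they have to be found in the camera images.
- disc_40_center (a point): The smallest of four bearing-driver discs: a flat round brass disc, 40 mm in diameter and 12 mm thick, with a dark grooved round steel grip 24 mm in diameter and 40 mm long standing upright on its middle (52 mm high in all, about 0.15 kg). It stands loose on the bench, grip up. This point is on its axis, half-way up: 26 mm above its underside, 14 mm above the disc's top face; z is up along the grip.
- disc_52_center (a point): The second smallest of four bearing-driver discs: a flat round brass disc, 52 mm in diameter and 12 mm thick, with a dark grooved round steel grip 24 mm in diameter and 40 mm long standing upright on its middle (52 mm high in all, about 0.2 kg). It stands loose on the bench, grip up. This point is on its axis, half-way up: 26 mm above its underside, 14 mm above the disc's top face; z is up along the grip.
- disc_64_center (a point): The second largest of four bearing-driver discs: a flat round brass disc, 64 mm in diameter and 12 mm thick, with a dark grooved round steel grip 24 mm in diameter and 40 mm long standing upright on its middle (52 mm high in all, about 0.27 kg). It stands loose on the bench, grip up. This point is on its axis, half-way up: 26 mm above its underside, 14 mm above the disc's top face; z is up along the grip.
- disc_76_center (a point): The largest of four bearing-driver discs: a flat round brass disc, 76 mm in diameter and 12 mm thick, with a dark grooved round steel grip 24 mm in diameter and 40 mm long standing upright on its middle (52 mm high in all, about 0.35 kg). It stands loose on the bench, grip up. This point is on its axis, half-way up: 26 mm above its underside, 14 mm above the disc's top face; z is up along the grip.
- pad_a: Round black rubber pad, 84 mm in diameter with a small white dot at its centre, fixed on the wooden rail, the end of the row at the robot's left (+y). Neighbouring pads are 95 mm apart. Origin: centre of the pad's underside; its top face, where a disc stands, is 3 mm higher, 18 mm above the bench. The rail is a fixed light wooden board, 88 x 450 mm and 15 mm high, lying roughly left to right as seen from the robot (up to 0.2 rad askew).
- pad_b: Round black rubber pad, 84 mm in diameter with a small white dot at its centre, fixed on the wooden rail, second from the robot's left. Neighbouring pads are 95 mm apart. Origin: centre of the pad's underside; its top face, where a disc stands, is 3 mm higher, 18 mm above the bench. The rail is a fixed light wooden board, 88 x 450 mm and 15 mm high, lying roughly left to right as seen from the robot (up to 0.2 rad askew).
- pad_c: Round black rubber pad, 84 mm in diameter with a small white dot at its centre, fixed on the wooden rail, third from the robot's left. Neighbouring pads are 95 mm apart. Origin: centre of the pad's underside; its top face, where a disc stands, is 3 mm higher, 18 mm above the bench. The rail is a fixed light wooden board, 88 x 450 mm and 15 mm high, lying roughly left to right as seen from the robot (up to 0.2 rad askew).
- pad_d: Round black rubber pad, 84 mm in diameter with a small white dot at its centre, fixed on the wooden rail, the end of the row at the robot's right (-y). Neighbouring pads are 95 mm apart. Origin: centre of the pad's underside; its top face, where a disc stands, is 3 mm higher, 18 mm above the bench. The rail is a fixed light wooden board, 88 x 450 mm and 15 mm high, lying roughly left to right as seen from the robot (up to 0.2 rad askew).
- red_knob: Small fixed red knob, 24 mm in diameter, 21 mm high, on one end of the wooden rail, 64 mm from the centre of the nearest pad; it marks the small end of the row and may be at the left or the right end (a like grey knob is at the other end). Origin: centre of its underside, on the rail's top.
- mug: Black and white mug, 82 mm in diameter, 114 mm over its handle, 97 mm high, standing loose on the bench right of the work; not to be moved. Origin: centre of its underside.
Things that resemble listed ones, but are neither listed nor needed, are in the scene too. What is shaped like the part that bears disc_52_center but blue is not meant.

How it is judged:
By the outcome, as a careful person would: the job done as asked, in the order asked, and still so for the second after the job is handed in, with the robot touching nothing.
It also fails if it takes over 80 s, if anything falls off the work surface, if the arm or the gripper's body presses on something with over 40 N, if the wrist force passes 120 N, or if a joint passes its speed limit or range.

## Working session

There is one attempt and no reset: what is moved stays moved. The work goes in short steps, Python scripts to look and compute and a shell command to move; the robot and the scene stay as the last step left them, time stands still between calls to the robot, and variables do not carry over. Pictures are saved under pics/ and viewed, about 12 in all and at most 16, crops included, and the job is handed in when it is done.

```bash
mkdir -p pics; cat > h.py <<'E'
import numpy as np, cv2
from rig import read_state, capture, recognise, hold_point_z
def K(p):
    f=192/np.tan(np.radians(p["fovy"])/2); return np.array([[f,0,p["cx"]],[0,f,p["cy"]],[0,0,1.]])
def cfw(p,s=None):
    if "camera_from_world" in p: return np.array(p["camera_from_world"])
    T=np.eye(4);T[:3,:3]=s["tcp_rot"];T[:3,3]=s["eef_pos"]; return np.linalg.inv(T@np.array(p["mount"]))
def px2w(p,uv,z,s=None):
    n=cv2.undistortPoints(np.array(uv,float).reshape(-1,1,2),K(p),np.array(p["dist_coeffs"],float)).reshape(-1,2)
    M=np.linalg.inv(cfw(p,s)); d=np.c_[n[:,0],-n[:,1],-np.ones(len(n))]@M[:3,:3].T; o=M[:3,3]
    return o+d*((z-o[2])/d[:,2])[:,None]
def w2px(p,X,s=None):
    c=np.c_[np.atleast_2d(X),np.ones(len(np.atleast_2d(X)))]@cfw(p,s)[:3].T
    return cv2.projectPoints(c*[1,-1,-1],np.zeros(3),np.zeros(3),K(p),np.array(p["dist_coeffs"],float))[0].reshape(-1,2)
E
python3 - <<'E'
from h import *
s=read_state();print(s["eef_pos"],np.round(s["tcp_rot"],3).tolist(),s["grip_width"],hold_point_z,s["time_s"])
for n in("top","scene"):
    p=capture(n);cv2.imwrite(f"pics/{n}0.png",cv2.resize(p["frame"],(800,600)));print(n,p["fovy"],np.round(np.linalg.inv(cfw(p)),2)[:3].tolist())
    for l in["disc_40_center","disc_52_center","pad_a","red_knob","mug"]:
        for r in recognise(l,p):print(l,np.round(r["extent"]).tolist(),round(r["conf"],2))
E
```

```text
[ 299.14321877 -659.48201822  230.12109575] [[-0.001, 0.911, 0.413], [0.002, 0.413, -0.911], [-1.0, -0.0, -0.002]] 85.54386233380558 18.700000000000003 0.0
top 45.93858149613155 [[-0.01, 0.99, -0.13, 310.73], [-1.0, -0.01, -0.02, -112.76], [-0.02, 0.13, 0.99, 1354.98]]
disc_40_center [273.0, 210.0, 17.0, 11.0] 0.56
disc_52_center [303.0, 208.0, 15.0, 18.0] 0.76
disc_52_center [298.0, 242.0, 19.0, 14.0] 0.64
disc_52_center [366.0, 182.0, 38.0, 34.0] 0.46
pad_a [277.0, 143.0, 25.0, 25.0] 0.82
pad_a [180.0, 141.0, 28.0, 25.0] 0.74
pad_a [246.0, 143.0, 25.0, 26.0] 0.69
pad_a [212.0, 141.0, 27.0, 28.0] 0.55
red_knob [171.0, 150.0, 7.0, 4.0] 0.54
mug [366.0, 180.0, 40.0, 35.0] 0.56
scene 45.03569551195728 [[-0.74, 0.37, -0.56, -229.41], [-0.67, -0.44, 0.6, 648.21], [-0.02, 0.82, 0.58, 778.17]]
disc_40_center [230.0, 205.0, 26.0, 27.0] 0.74
disc_40_center [276.0, 187.0, 13.0, 21.0] 0.66
disc_40_center [150.0, 203.0, 34.0, 19.0] 0.5
disc_52_center [316.0, 188.0, 20.0, 22.0] 0.8
disc_52_center [230.0, 206.0, 25.0, 25.0] 0.69
disc_52_center [294.0, 174.0, 20.0, 19.0] 0.66
disc_52_center [180.0, 192.0, 27.0, 16.0] 0.16
pad_a [150.0, 207.0, 34.0, 16.0] 0.76
pad_a [202.0, 182.0, 31.0, 13.0] 0.75
pad_a [182.0, 190.0, 25.0, 21.0] 0.72
pad_a [296.0, 170.0, 18.0, 23.0] 0.69
pad_a [228.0, 164.0, 27.0, 18.0] 0.58
pad_a [320.0, 122.0, 28.0, 37.0] 0.54
red_knob [143.0, 217.0, 10.0, 8.0] 0.54
mug [321.0, 122.0, 22.0, 38.0] 0.59
```

```bash
python3 - <<'E'
import cv2
a=cv2.imread("pics/top0.png");a=cv2.resize(a,(512,384))
from h import *
p=capture("top");f=p["frame"][110:290,150:420]
q=capture("scene");g=q["frame"][110:250,130:360]
cv2.imwrite("pics/t1.png",cv2.resize(f,(800,533),interpolation=cv2.INTER_CUBIC));cv2.imwrite("pics/s1.png",cv2.resize(g,(800,487),interpolation=cv2.INTER_CUBIC))
print(px2w(p,[[311,217],[307,249],[281,215],[385,198],[194,153],[225,155],[258,156],[289,155],[174.5,152]],18).round())
E
```

```text
[[ 425. -256.   18.]
 [ 332. -241.   18.]
 [ 432. -167.   18.]
 [ 479. -476.   18.]
 [ 624.   92.   18.]
 [ 616.   -2.   18.]
 [ 612. -101.   18.]
 [ 613. -195.   18.]
 [ 628.  151.   18.]]
```

View pics/t1.png

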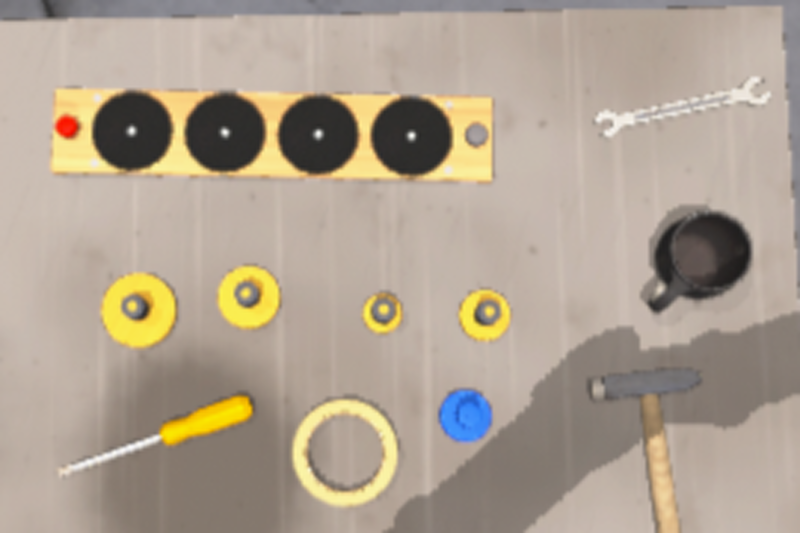

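View pics/s1.png

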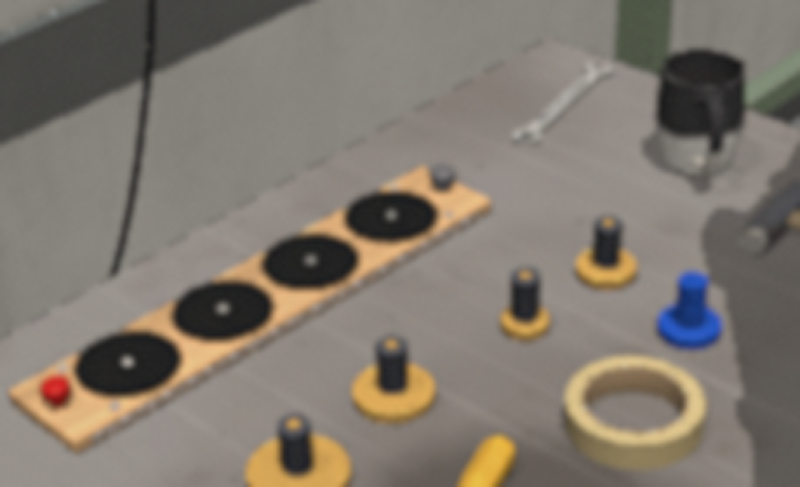

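Top crop (2.96× from (150,110)): the four brass discs are at (139,310) = 76, (249,296) = 64, (382,312) = 40 and (485,314) = 52. The blue look-alike at (466,415) and the tape ring at (345,450) aren't meant. The red knob at (67,127) is at the +y end, so the order is 40→a, 52→b, 64→c, 76→d.

```bash
cat >> h.py <<'E'
def brass(p,s=None,z=12,amin=60):
    h=cv2.cvtColor(p["frame"],cv2.COLOR_BGR2HSV)
    m=cv2.inRange(h,(18,150,60),(32,255,255)); out=[]
    cs,_=cv2.findContours(m,cv2.RETR_EXTERNAL,cv2.CHAIN_APPROX_NONE)
    for c in cs:
        if cv2.contourArea(c)<amin: continue
        w=px2w(p,cv2.convexHull(c).reshape(-1,2),z,s)[:,:2].astype(np.float32)
        (x,y),r=cv2.minEnclosingCircle(w); e=cv2.fitEllipse(px2w(p,c.reshape(-1,2),z,s)[:,:2].astype(np.float32)) if len(c)>5 else None
        out.append((round(x,1),round(y,1),round(2*r,1),np.round(e[0],1).tolist(),np.round(e[1],1).tolist(),cv2.boundingRect(c)))
    return out
def dots(p,s=None,z=18,n=4,roi=None):
    g=cv2.cvtColor(p["frame"],cv2.COLOR_BGR2GRAY); m=(g<70).astype(np.uint8); out=[]
    cs,_=cv2.findContours(m,cv2.RETR_EXTERNAL,cv2.CHAIN_APPROX_NONE)
    for c in cs:
        if cv2.contourArea(c)<250: continue
        w=px2w(p,c.reshape(-1,2),z,s)[:,:2].astype(np.float32); e=cv2.fitEllipse(w)
        if abs(e[1][0]-84)<9 and abs(e[1][1]-84)<9: out.append((np.round(e[0],1).tolist(),np.round(e[1],1).tolist()))
    return out
def togo(s,xy,z=None):
    d=np.array(list(xy)+[s["eef_pos"][2] if z is None else z])-s["eef_pos"]
    return (np.array(s["tcp_rot"]).T@d/40).round(2)
E
python3 - <<'E'
from h import *
p=capture("top")
for b in brass(p):print(b)
for b in dots(p):print(b)
print(px2w(p,[[150+700/2.963,110+250/2.963]],97))
s=read_state();print(togo(s,(430,-245),170))
E
```

```text
(325.5, 16.2, 93.3, [328.9, 13.0], [25.4, 110.1], (204, 243, 31, 17))
(428.7, -262.2, 49.3, [428.7, -262.2], [46.5, 47.7], (305, 208, 17, 17))
(438.5, 84.5, 73.8, [438.5, 84.3], [70.3, 71.4], (185, 203, 24, 24))
(450.1, -26.2, 61.9, [450.1, -26.4], [58.0, 59.9], (224, 200, 20, 21))
[[ 478.84378926 -458.08394238   97.        ]]
[ 1.53  7.26 -8.11]
```

```bash
python3 -m handwheel '[[[0,0,0,0.1,0.75,-0.92,85],[0,0,0,0.1,0.75,-0.92,85],[0,0,0,0.1,0.75,-0.92,85],[0,0,0,0.1,0.75,-0.92,85],[0,0,0,0.1,0.75,-0.92,85]]]'
python3 - <<'E'
from h import *
s=read_state();print(s["joint_pos"],togo(s,(432,-161),180))
E
```

```text
time_s: 1.25
eef_pos: [358.5, -434.8, 210.4]
tcp_rot: [[0.001, 0.917, 0.4], [-0.012, 0.4, -0.917], [-1.0, -0.003, 0.011]]
contact_force: [1.3, -0.2, -0.1]
grip_width: 84.8
[ 0.76697624  0.41214285  0.03953949  2.00346893 -0.0130214   0.71675628
 -0.34666821] [ 0.68  4.42 -5.55]
```

```bash
python3 -m handwheel '[[[0,0,0,0.15,0.78,-0.97,85],[0,0,0,0.15,0.78,-0.97,85],[0,0,0,0.15,0.78,-0.97,85],[0,0,0,0.15,0.78,-0.97,85],[0,0,0,0.1,0.78,-0.97,85]]]'
python3 -m handwheel '[[[0,0,0,0,0.3,-0.45,85],[0,0,0,0,0.2,-0.25,85],[0,0,0,0,0,0,85],[0,0,0,0,0,0,85],[0,0,0,0,0,0,85]]]'
python3 - <<'E'
from h import *
s=read_state();p=capture("wrist")
print(s["joint_pos"],togo(s,(432,-161),180),p["fovy"],np.round(p["mount"],3).tolist())
cv2.imwrite("pics/w1.png",p["frame"])
for b in brass(p,s):print(b)
for l in["disc_40_center","disc_52_center"]:
  for r in recognise(l,p):print(l,np.round(r["extent"]).tolist(),round(r["conf"],2))
E
```

```text
time_s: 1.75
eef_pos: [424.9, -195.3, 181.7]
tcp_rot: [[0.008, 0.918, 0.397], [-0.015, 0.398, -0.917], [-1.0, 0.001, 0.017]]
contact_force: [-0.3, -0.8, -0.0]
grip_width: 84.9
time_s: 2.25
eef_pos: [434.9, -152.9, 181.8]
tcp_rot: [[0.01, 0.912, 0.411], [-0.013, 0.411, -0.912], [-1.0, 0.004, 0.016]]
contact_force: [-0.8, -0.1, 0.2]
grip_width: 84.9
[ 0.22984841  0.33701857  0.00385655  2.24097233  0.01713593  0.55066754
 -0.92828636] [ 0.05 -0.15  0.15] 61.914310146868054 [[0.0, 0.323, -0.946, -143.209], [0.001, 0.946, 0.323, 82.535], [1.0, -0.001, -0.0, 0.635], [0.0, 0.0, 0.0, 1.0]]
(430.0, -259.8, 53.0, [430.3, -259.4], [47.7, 50.1], (313, 191, 47, 46))
(325.9, 20.1, 102.7, [326.4, 15.3], [29.7, 117.6], (11, 184, 92, 30))
(433.2, -159.0, 39.2, [433.1, -158.7], [35.3, 36.9], (232, 155, 38, 33))
(441.1, -10.9, 9.5, [441.2, -10.9], [8.6, 8.9], (109, 101, 10, 11))
(450.6, -26.1, 64.1, [450.7, -26.0], [59.3, 61.2], (99, 69, 67, 67))
(439.4, 82.9, 77.8, [440.9, 78.2], [65.4, 76.0], (0, 28, 62, 81))
disc_40_center [230.0, 158.0, 42.0, 40.0] 0.84
disc_52_center [312.0, 191.0, 47.0, 49.0] 0.97
disc_52_center [253.0, 259.0, 47.0, 55.0] 0.7
```

View pics/w1.png

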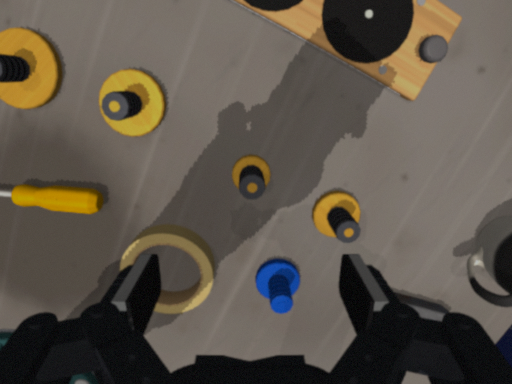

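```bash
cat >> h.py <<'E'
def rep(xy,z):
    s=read_state();R=np.array(s["tcp_rot"]);w=R.T@np.cross(R[:,0],[0,0,-1])/np.radians(4)
    print("turn",w.round(2),"togo",togo(s,xy,z),"pos",s["eef_pos"].round(1),"grip",round(s["grip_width"],1),"F",np.round(s["contact_force"],1),"t",s["time_s"]);return s
E
python3 -m handwheel '[[[0,0.23,-0.06,0.7,-0.1,0.12,85],[0,0,0,0.8,0,0,85],[0,0,0,0.8,0,0,85],[0,0,0,0.3,0,0,85],[0,0,0,0,0,0,85]]]' >/dev/null
python3 -c 'from h import *;rep((433.2,-159),20)'
```

```text
turn [ 0.    0.08 -0.07] togo [ 1.4   0.   -0.19] pos [ 435.9 -165.8   76. ] grip 85.0 F [-0.1 -0.1  0.3] t 2.9
```

```bash
python3 -m handwheel '[[[0,0.08,-0.07,0,0,-0.19,85],[0,0,0,0.6,0,0,85],[0,0,0,0.5,0,0,85],[0,0,0,0.2,0,0,85],[0,0,0,0,0,0,85]]]' >/dev/null
python3 -c 'from h import *;rep((433.2,-159),20)'
```

```text
turn [ 0.    0.06 -0.07] togo [ 0.16 -0.04 -0.04] pos [ 435.5 -159.9   26.4] grip 84.8 F [0.1 0.  0.6] t 3.4
```

```bash
python3 -m handwheel '[[[0,0,0,0.16,-0.04,-0.04,85],[0,0,0,0,0,0,0],[0,0,0,0,0,0,0],[0,0,0,0,0,0,0],[0,0,0,0,0,0,0]]]' >/dev/null
python3 -m handwheel '[[[0,0,0,0,0,0,0],[0,0,0,0,0,0,0],[0,0,0,-0.5,0,0,0],[0,0,0,-1,0,0,0],[0,0,0,-1,0,0,0]]]'
python3 - <<'E'
from h import *
p=capture("top");t=px2w(p,[[150+u/2.963,110+v/2.963] for u,v in((132,131),(225,132),(318,134),(411,135),(67,127),(476,134))],18);print(t.round(1))
rep(t[0,:2],120)
E
```

```text
time_s: 4.4
eef_pos: [430.2, -158.0, 120.7]
tcp_rot: [[-0.001, 0.917, 0.399], [0.0, 0.399, -0.917], [-1.0, -0.001, -0.001]]
contact_force: [0.4, -0.1, -2.0]
grip_width: 22.0
[[ 620.4   90.1   18. ]
 [ 617.8   -4.8   18. ]
 [ 614.2  -99.5   18. ]
 [ 611.6 -193.9   18. ]
 [ 625.6  156.6   18. ]
 [ 611.5 -259.8   18. ]]
turn [ 0.    0.08 -0.09] togo [ 0.17  6.77 -3.84] pos [ 433.2 -159.   125.8] grip 22.4 F [1.  0.7 1.4] t 4.45
```

```bash
python3 -m handwheel '[[[0,0,0,0,0.97,-0.55,0],[0,0,0,0,0.97,-0.55,0],[0,0,0,0,0.97,-0.55,0],[0,0,0,0,0.97,-0.55,0],[0,0,0,0,0.97,-0.55,0]]]' >/dev/null
python3 -m handwheel '[[[0,0,0,0,0.97,-0.55,0],[0,0,0,0,0.7,-0.4,0],[0,0,0,0,0.3,-0.2,0],[0,0,0,0,0,0,0],[0,0,0,0,0,0,0]]]' >/dev/null
python3 - <<'E'
from h import *
s=rep((620.4,90.1),120);p=capture("wrist");cv2.imwrite("pics/w2.png",p["frame"])
for l in["pad_a","disc_40_center","red_knob"]:
  for r in recognise(l,p):
    e=np.array(r["extent"]);print(l,e.round().tolist(),round(r["conf"],2),px2w(p,[e[:2]+e[2:]/2],18,s).round(1))
print(w2px(p,[[620.4,90.1,18],[617.8,-4.8,18]],s).round())
E
```

```text
turn [ 0.    0.11 -0.06] togo [ 0.13 -0.17  0.1 ] pos [625.2  96.5 125.1] grip 22.3 F [ 0.4 -0.2 -1.4] t 5.45
pad_a [389.0, 235.0, 85.0, 78.0] 0.73 [[615.3 -95.8  18. ]]
pad_a [465.0, 271.0, 46.0, 66.0] 0.68 [[ 607.3 -174.9   18. ]]
pad_a [303.0, 196.0, 92.0, 83.0] 0.64 [[618.7  -2.9  18. ]]
pad_a [198.0, 147.0, 102.0, 79.0] 0.56 [[628.2  96.5  18. ]]
disc_40_center [211.0, 210.0, 77.0, 106.0] 0.87 [[561.8  68.   18. ]]
red_knob [163.0, 152.0, 27.0, 34.0] 0.82 [[619.4 156.3  18. ]]
[[253. 197.]
 [350. 239.]]
```

View pics/w2.png

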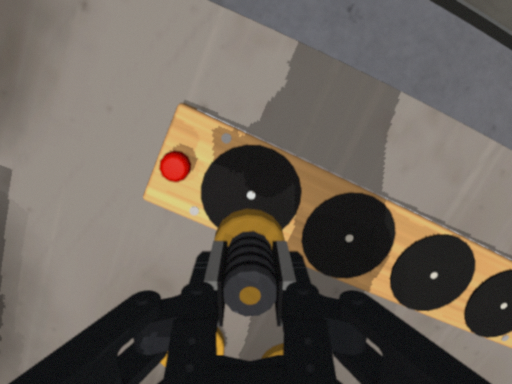

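Wrist picture: disc 40 is held upright, the red knob is at (175,166), and the dots are at a (251,195), b (349,238), c (434,275) and d (504,306).

```bash
python3 - <<'E'
from h import *
s=read_state();p=capture("wrist");f=cv2.cvtColor(p["frame"],cv2.COLOR_BGR2GRAY);c=[]
for u,v in((251,195),(349,238),(434,275),(504,306)):
    w=f[v-6:v+7,u-6:u+7].astype(float);w=np.clip(w-100,0,None);yy,xx=np.mgrid[-6:7,-6:7];c.append([u+(w*xx).sum()/w.sum(),v+(w*yy).sum()/w.sum()])
a=px2w(p,c,18,s);print(np.round(c,1).tolist(),a.round(1))
q=capture("top");f=cv2.cvtColor(q["frame"],cv2.COLOR_BGR2GRAY);c=[]
for u,v in((194.5,154.2),(225.9,154.6),(257.3,155.2),(288.7,155.6)):
    u,v=int(u+.5),int(v+.5);w=f[v-4:v+5,u-4:u+5].astype(float);w=np.clip(w-70,0,None);yy,xx=np.mgrid[-4:5,-4:5];c.append([u+(w*xx).sum()/w.sum(),v+(w*yy).sum()/w.sum()])
print(np.round(c,1).tolist(),px2w(q,c,18).round(1))
E
```

```text
[[249.3, 194.6], [347.6, 237.5], [432.4, 274.3], [502.4, 304.7]] [[ 621.7   92.3   18. ]
 [ 618.3   -3.    18. ]
 [ 614.9  -98.3   18. ]
 [ 611.6 -193.4   18. ]]
[[193.0, 152.4], [225.5, 154.2], [257.0, 154.8], [288.4, 155.4]] [[ 626.1   94.8   18. ]
 [ 618.9   -3.4   18. ]
 [ 615.4  -98.4   18. ]
 [ 612.  -193.    18. ]]
```

```bash
python3 -m handwheel '[[[0,0.11,-0.06,0,-0.12,0.08,0],[0,0,0,0.6,0,0,0],[0,0,0,0.6,0,0,0],[0,0,0,0.4,0,0,0],[0,0,0,0,0,0,0]]]' >/dev/null
cat >> h.py <<'E'
def held():
    s=read_state();p=capture("wrist");f=cv2.cvtColor(p["frame"],cv2.COLOR_BGR2HSV)
    m=cv2.inRange(f,(12,100,60),(34,255,255))
    n,_,st,ce=cv2.connectedComponentsWithStats(m)
    for i in range(1,n):
        if st[i,4]>120 and abs(ce[i][0]-250)<30 and abs(ce[i][1]-296)<30:
            print("grip top",ce[i].round(1),st[i].tolist(),(px2w(p,[ce[i]],s["eef_pos"][2]+32,s)-s["eef_pos"]).round(1))
    return p,s
E
python3 -c 'from h import *;held();rep((621.5,92),39)'
```

```text
grip top [249.5 295.2] [239, 286, 22, 19, 332] [[-0.6 -1.  32. ]]
turn [ 0.    0.03 -0.08] togo [ 0.6  -0.01 -0.16] pos [624.1  86.2  63.2] grip 22.3 F [ 0.1 -0.1 -0.6] t 6.3
```

```bash
python3 -m handwheel '[[[0,0.03,-0.08,0,0,-0.17,0],[0,0,0,0.25,0,0,0],[0,0,0,0.2,0,0,0],[0,0,0,0,0,0,0],[0,0,0,0,0,0,0]]]' >/dev/null
python3 -c 'from h import *;rep((622,93),39)'
```

```text
turn [ 0.    0.01 -0.07] togo [ 0.19 -0.05  0.  ] pos [623.6  93.8  46.6] grip 22.6 F [-0.4  0.9 -1.7] t 6.8
```

```bash
python3 -m handwheel '[[[0,0,-0.07,0.1,-0.04,0,0],[0,0,0,0,0,0,0],[0,0,0,0.08,0,0,0],[0,0,0,0,0,0,0],[0,0,0,0,0,0,0]]]' >/dev/null
python3 -c 'from h import *;rep((622,93),39)'
```

```text
turn [ 0.    0.02 -0.04] togo [ 0.06 -0.04 -0.01] pos [623.6  93.2  41.5] grip 22.6 F [ 0.9 -0.5 -1.7] t 7.3
```

```bash
python3 -m handwheel '[[[0,0,-0.04,0.08,-0.05,-0.02,0],[0,0,0,0.03,0,0,0],[0,0,0,0,0,0,0],[0,0,0,0,0,0,0],[0,0,0,0,0,0,0]]]' >/dev/null
python3 -c 'from h import *;rep((622,93),39)'
```

```text
turn [ 0.    0.03 -0.05] togo [ 0.05 -0.04 -0.01] pos [623.6  93.2  40.9] grip 22.4 F [-0.9 -0.2  1.6] t 7.8
```

```bash
python3 -m handwheel '[[[0,0,0,0,0,0,85],[0,0,0,0,0,0,85],[0,0,0,0,0,0,85],[0,0,0,-0.3,0,0,85],[0,0,0,-0.9,0,0,85]]]' >/dev/null
python3 -m handwheel '[[[0,0,0,-1,0,0,85],[0,0,0,-0.8,0,0,85],[0,0,0,-0.2,0,0,85],[0,0,0,0,0,0,85],[0,0,0,0,0,0,85]]]' >/dev/null
python3 - <<'E'
from h import *
s=rep((430,-260),110);p=capture("wrist");cv2.imwrite("pics/w3.png",p["frame"])
for b in brass(p,s,30):print(b)
E
```

```text
turn [ 0.    0.03 -0.06] togo [ 1.62 -7.84  6.31] pos [623.1  93.2 175.5] grip 85.0 F [0.3 0.3 0.2] t 8.8
(457.4, -217.0, 23.1, [459.6, -216.2], [14.2, 22.2], (414, 375, 17, 9))
(468.6, -14.8, 64.3, [469.5, -13.6], [57.1, 60.7], (259, 310, 51, 43))
(457.5, 88.4, 74.8, [459.0, 88.8], [68.9, 70.3], (164, 284, 63, 54))
(608.3, 86.1, 9.4, [608.3, 86.2], [8.5, 8.9], (245, 189, 10, 9))
(622.0, 92.2, 41.4, [622.1, 92.2], [37.2, 38.7], (228, 157, 43, 36))
```

View pics/w3.png

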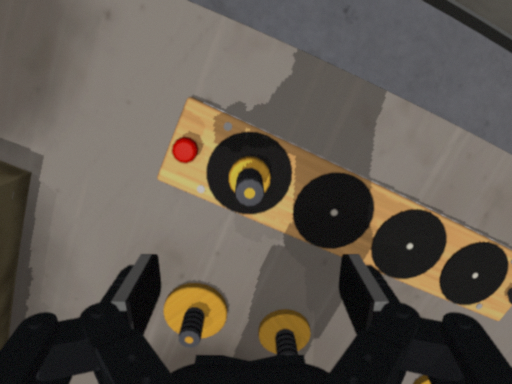

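Disc 40 is at (622.0, 92.2), on its pad and upright. Next is disc 52.

```bash
python3 -m handwheel '[[[0,0,0,0,-0.78,0.63,85],[0,0,0,0.1,-0.78,0.63,85],[0,0,0,0.2,-0.78,0.63,85],[0,0,0,0.2,-0.78,0.63,85],[0,0,0,0.2,-0.78,0.63,85]]]' >/dev/null
python3 -m handwheel '[[[0,0,0,0.2,-0.78,0.63,85],[0,0,0,0.2,-0.78,0.63,85],[0,0,0,0.2,-0.78,0.63,85],[0,0,0,0.2,-0.78,0.63,85],[0,0,0,0,-0.6,0.5,85]]]' >/dev/null
python3 -m handwheel '[[[0,0,0,0,0,0,85],[0,0,0,0,0,0,85],[0,0,0,0,0,0,85],[0,0,0,0,0,0,85],[0,0,0,0,0,0,85]]]' >/dev/null
python3 - <<'E'
from h import *
s=rep((430,-260),21);p=capture("wrist")
for b in brass(p,s):print(b)
E
```

```text
turn [ 0.   -0.32  0.28] togo [1.83 0.19 0.25] pos [ 420.9 -254.7   94.4] grip 85.0 F [-0.1  0.3  0.5] t 10.35
(412.5, -270.3, 10.7, [412.5, -270.3], [10.1, 10.2], (259, 208, 14, 13))
(429.9, -261.2, 52.0, [430.6, -261.0], [47.4, 49.0], (231, 156, 67, 62))
(455.8, -50.3, 47.5, [456.5, -55.5], [12.4, 50.6], (0, 7, 16, 72))
```

```bash
python3 -m handwheel '[[[0,-0.32,0.28,0,0.19,0.25,85],[0,0,0,0.6,0,0,85],[0,0,0,0.5,0,0,85],[0,0,0,0.3,0,0,85],[0,0,0,0,0,0,85]]]' >/dev/null
python3 -c 'from h import *;rep((430,-260.8),21)'
```

```text
turn [ 0.    0.15 -0.14] togo [ 0.42 -0.22 -0.1 ] pos [ 439.6 -260.8   37.9] grip 85.3 F [ 0.1  0.5 -0.6] t 10.9
```

```bash
python3 -m handwheel '[[[0,0.12,-0.12,0.1,-0.22,-0.08,85],[0,0,0,0.22,0,0,85],[0,0,0,0.1,0,0,85],[0,0,0,0,0,0,85],[0,0,0,0,0,0,85]]]' >/dev/null
python3 -c 'from h import *;rep((430,-260.8),21)'
```

```text
turn [ 0.    0.06 -0.04] togo [ 0.01 -0.01 -0.04] pos [ 430.9 -262.2   21.3] grip 84.6 F [ 1.  -0.2  0. ] t 11.4
```

```bash
python3 -m handwheel '[[[0,0,0,0,0,-0.04,0],[0,0,0,0,0,0,0],[0,0,0,0,0,0,0],[0,0,0,0,0,0,0],[0,0,0,0,0,0,0]]]' >/dev/null
python3 -m handwheel '[[[0,0,0,0,0,0,0],[0,0,0,-0.5,0,0,0],[0,0,0,-1,0,0,0],[0,0,0,-1,0,0,0],[0,0,0,0,0.4,-0.25,0]]]'
python3 -m handwheel '[[[0,0,0,0,0.95,-0.55,0],[0,0,0,0,0.95,-0.55,0],[0,0,0,0,0.95,-0.55,0],[0,0,0,0,0.95,-0.55,0],[0,0,0,0,0.95,-0.55,0]]]' >/dev/null
python3 -m handwheel '[[[0,0,0,0,0.95,-0.55,0],[0,0,0,0,0.5,-0.3,0],[0,0,0,0,0.2,-0.2,0],[0,0,0,0,0,0,0],[0,0,0,0,0,0,0]]]' >/dev/null
python3 -c 'from h import *;held();rep((618.3,-3),40)'
```

```text
time_s: 12.4
eef_pos: [438.0, -246.3, 123.4]
tcp_rot: [[-0.0, 0.92, 0.393], [-0.001, 0.393, -0.92], [-1.0, -0.001, 0.001]]
contact_force: [0.7, 0.7, -2.5]
grip_width: 22.6
grip top [249.5 296.1] [239, 287, 22, 19, 330] [[-0.8 -1.1 32. ]]
turn [0.   0.02 0.05] togo [ 2.03 -0.04  0.14] pos [617.7   3.  121.1] grip 22.6 F [-0.6  0.1 -1. ] t 13.45
```

```bash
python3 -m handwheel '[[[0,0.02,0.05,0,-0.02,0.13,0],[0,0,0,0.6,0,0,0],[0,0,0,0.6,0,0,0],[0,0,0,0.4,0,0,0],[0,0,0,0,0,0,0]]]' >/dev/null
python3 -c 'from h import *;rep((618.8,-2.5),40)'
```

```text
turn [0.   0.07 0.02] togo [ 0.42  0.19 -0.28] pos [616.  -15.5  57. ] grip 22.5 F [-1.  -0.2 -1.9] t 13.95
```

```bash
python3 -m handwheel '[[[0,0.07,0.02,0,0.18,-0.28,0],[0,0,0,0.2,0,0,0],[0,0,0,0.1,0,0,0],[0,0,0,0,0,0,0],[0,0,0,0,0,0,0]]]' >/dev/null
python3 -c 'from h import *;rep((618.8,-2.5),40)'
```

```text
turn [ 0.    0.03 -0.04] togo [ 0.17 -0.   -0.06] pos [619.7  -4.7  46.9] grip 22.6 F [ 0.  -0.  -0.9] t 14.45
```

```bash
python3 -m handwheel '[[[0,0.03,-0.04,0,0,-0.07,0],[0,0,0,0.12,0,0,0],[0,0,0,0.06,0,0,0],[0,0,0,0.04,0,0,0],[0,0,0,0,0,0,0]]]' >/dev/null
python3 -c 'from h import *;rep((618.8,-2.5),40)'
```

```text
turn [ 0.    0.   -0.02] togo [ 0.02 -0.03  0.01] pos [619.6  -1.7  40.8] grip 22.2 F [ 0.2  0.5 -2.7] t 14.95
```

```bash
python3 -m handwheel '[[[0,0,0,0.05,-0.03,0.02,0],[0,0,0,0.05,0,0,0],[0,0,0,0,0,0,0],[0,0,0,0,0,0,0],[0,0,0,0,0,0,0]]]' >/dev/null
python3 -c 'from h import *;rep((618.8,-2.5),40)'
```

```text
turn [ 0.   -0.   -0.06] togo [ 0.01 -0.03  0.  ] pos [620.   -2.   40.4] grip 22.3 F [-0.6 -0.1 -2. ] t 15.45
```

```bash
python3 -m handwheel '[[[0,0,0,0.1,-0.03,0,0],[0,0,0,0,0,0,0],[0,0,0,0,0,0,85],[0,0,0,0,0,0,85],[0,0,0,0,0,0,85]]]' 
python3 -m handwheel '[[[0,0,0,-0.3,0,0,85],[0,0,0,-0.9,0,0,85],[0,0,0,-1,0,0,85],[0,0,0,-0.8,0,0,85],[0,0,0,0,0,0,85]]]' >/dev/null
python3 - <<'E'
from h import *
s=rep((450.6,-26.1),100);p=capture("wrist")
for b in brass(p,s,30):print(b)
E
```

```text
time_s: 15.95
eef_pos: [621.2, -2.0, 41.0]
tcp_rot: [[0.007, 0.928, 0.372], [0.003, 0.372, -0.928], [-1.0, 0.008, -0.0]]
contact_force: [0.2, -0.7, -0.2]
grip_width: 65.1
turn [ 0.   -0.02 -0.03] togo [ 1.6  -4.13 -1.02] pos [619.1  -2.7 164.3] grip 85.2 F [ 0.9 -0.4  0.2] t 16.45
(468.4, -21.1, 63.5, [469.8, -20.9], [56.8, 59.8], (185, 287, 55, 48))
(460.4, 88.3, 73.0, [464.8, 98.9], [28.1, 76.2], (84, 258, 49, 47))
(605.4, -8.6, 9.4, [605.5, -8.6], [8.6, 8.8], (245, 191, 10, 10))
(619.6, -2.7, 53.4, [620.1, -2.7], [49.1, 50.5], (221, 150, 58, 55))
(608.1, 102.9, 9.7, [608.1, 102.9], [9.1, 9.2], (129, 143, 11, 11))
(622.1, 90.6, 41.5, [622.2, 90.6], [37.3, 38.9], (129, 116, 46, 46))
```

```bash
python3 -m handwheel '[[[0,0,0,0.3,-0.83,-0.2,85],[0,0,0,0.3,-0.83,-0.2,85],[0,0,0,0.3,-0.83,-0.2,85],[0,0,0,0.3,-0.83,-0.2,85],[0,0,0,0.3,-0.6,-0.2,85]]]' >/dev/null
python3 -m handwheel '[[[0,0,0,0,0,0,85],[0,0,0,0,0,0,85],[0,0,0,0,0,0,85],[0,0,0,0,0,0,85],[0,0,0,0,0,0,85]]]' >/dev/null
python3 - <<'E'
from h import *
s=rep((450.6,-26.1),21);p=capture("wrist")
for b in brass(p,s):print(b)
E
```

```text
turn [ 0.   -0.06  0.06] togo [ 1.91 -0.04  0.05] pos [451.8 -23.6  97.3] grip 85.1 F [ 0.7 -0.4 -0.3] t 17.5
(329.6, -3.3, 59.2, [331.2, -4.9], [37.9, 54.8], (148, 291, 59, 35))
(433.1, -31.9, 10.6, [433.2, -31.9], [9.8, 10.1], (244, 216, 13, 13))
(419.0, 103.5, 10.6, [419.0, 103.6], [9.8, 10.2], (72, 169, 13, 14))
(451.4, -24.5, 64.0, [452.1, -24.4], [59.6, 61.1], (209, 157, 83, 78))
(440.1, 84.7, 77.2, [441.0, 84.2], [72.5, 73.5], (58, 108, 101, 99))
```

```bash
python3 -m handwheel '[[[0,-0.06,0.06,0,0,0.03,85],[0,0,0,0.6,0,0,85],[0,0,0,0.5,0,0,85],[0,0,0,0.2,0,0,85],[0,0,0,0,0,0,85]]]' >/dev/null
python3 -c 'from h import *;rep((451.3,-25),21)'
```

```text
turn [ 0.    0.05 -0.13] togo [ 0.61 -0.15 -0.05] pos [457.6 -24.6  45.4] grip 84.9 F [0.1 0.2 0. ] t 18.05
```

```bash
python3 -m handwheel '[[[0,0.05,-0.1,0.1,-0.15,-0.03,85],[0,0,0,0.35,0,0,85],[0,0,0,0.15,0,0,85],[0,0,0,0,0,0,85],[0,0,0,0,0,0,85]]]' >/dev/null
python3 -c 'from h import *;rep((451.3,-25),21)'
```

```text
turn [ 0.    0.02 -0.06] togo [ 0.04 -0.01 -0.03] pos [452.  -26.1  22.7] grip 85.0 F [-0.5 -0.3  0.8] t 18.55
```

```bash
python3 -m handwheel '[[[0,0,0,0.03,0,-0.03,0],[0,0,0,0,0,0,0],[0,0,0,0,0,0,0],[0,0,0,0,0,0,0],[0,0,0,0,0,0,0]]]' >/dev/null
python3 -m handwheel '[[[0,0,0,0,0,0,0],[0,0,0,-0.5,0,0,0],[0,0,0,-1,0,0,0],[0,0,0,-1,0,0,0],[0,0,0,0,0.4,0.4,0]]]'
python3 -m handwheel '[[[0,0,0,0,0.7,0.75,0],[0,0,0,0,0.7,0.75,0],[0,0,0,0,0.7,0.75,0],[0,0,0,0,0.4,0.5,0],[0,0,0,0,0,0,0]]]' >/dev/null
python3 -m handwheel '[[[0,0,0,0,0,0,0],[0,0,0,0,0,0,0],[0,0,0,0,0,0,0],[0,0,0,0,0,0,0],[0,0,0,0,0,0,0]]]' >/dev/null
python3 -c 'from h import *;held();rep((614.8,-97.5),41)'
```

```text
time_s: 19.55
eef_pos: [466.4, -32.8, 123.6]
tcp_rot: [[-0.007, 0.927, 0.376], [0.001, 0.376, -0.927], [-1.0, -0.006, -0.003]]
contact_force: [0.6, 0.0, -4.7]
grip_width: 22.1
grip top [249.4 293.5] [239, 285, 22, 18, 326] [[ 0.8 -0.7 32. ]]
turn [ 0.   -0.12  0.22] togo [1.95 0.44 0.17] pos [597.1 -98.1 119.3] grip 22.5 F [-0.2  0.3 -3. ] t 20.6
```

```bash
python3 -m handwheel '[[[0,-0.12,0.22,0,0.43,0.16,0],[0,0,0,0.5,0,0,0],[0,0,0,0.5,0,0,0],[0,0,0,0.4,0,0,0],[0,0,0,0,0,0,0]]]' >/dev/null
python3 -c 'from h import *;rep((613.8,-97.7),41)'
```

```text
turn [ 0.    0.08 -0.19] togo [ 0.56 -0.27 -0.07] pos [624.4 -96.2  63.4] grip 22.7 F [-1.3 -0.4 -4. ] t 21.1
```

```bash
python3 -m handwheel '[[[0,0.07,-0.16,0,-0.25,-0.04,0],[0,0,0,0.2,0,0,0],[0,0,0,0.15,0,0,0],[0,0,0,0,0,0,0],[0,0,0,0,0,0,0]]]' >/dev/null
python3 -c 'from h import *;rep((613.8,-97.7),41)'
```

```text
turn [ 0.    0.05 -0.1 ] togo [ 0.24 -0.08 -0.07] pos [617.7 -98.9  50.7] grip 22.1 F [-0.3  0.5 -3.2] t 21.6
```

```bash
python3 -m handwheel '[[[0,0.05,-0.1,0,-0.09,-0.05,0],[0,0,0,0.12,0,0,0],[0,0,0,0.1,0,0,0],[0,0,0,0.03,0,0,0],[0,0,0,0,0,0,0]]]' >/dev/null
python3 -c 'from h import *;rep((613.8,-97.7),41)'
```

```text
turn [ 0.    0.01 -0.01] togo [ 0.01  0.   -0.02] pos [614.  -98.4  41.2] grip 22.4 F [-0.2  0.3 -0.2] t 22.1
```

```bash
python3 -m handwheel '[[[0,0,0,0.04,0,0,0],[0,0,0,0,0,0,0],[0,0,0,0,0,0,85],[0,0,0,0,0,0,85],[0,0,0,0,0,0,85]]]' 
python3 -m handwheel '[[[0,0,0,-0.3,0,0,85],[0,0,0,-0.9,0,0,85],[0,0,0,-1,0,0,85],[0,0,0,-0.8,0,0,85],[0,0,0,0,0,0,85]]]' >/dev/null
python3 - <<'E'
from h import *
s=rep((439.8,84.5),100);p=capture("wrist")
for b in brass(p,s,30):print(b)
E
```

```text
time_s: 22.6
eef_pos: [616.0, -98.7, 42.5]
tcp_rot: [[0.005, 0.925, 0.38], [-0.0, 0.38, -0.925], [-1.0, 0.004, 0.002]]
contact_force: [0.1, -0.7, -0.7]
grip_width: 65.2
turn [ 0.    0.03 -0.05] togo [ 1.69 -2.34 -5.91] pos [615.8 -98.9 168.4] grip 84.9 F [ 0.3  0.5 -0.1] t 23.1
(457.0, 74.5, 75.9, [458.1, 73.9], [69.0, 72.6], (3, 223, 67, 62))
(613.3, -99.5, 65.4, [613.1, -99.4], [63.3, 64.3], (213, 146, 71, 69))
(606.2, 7.8, 9.6, [606.3, 7.8], [8.9, 9.1], (129, 140, 11, 11))
(619.6, -3.8, 53.6, [619.8, -4.3], [49.4, 50.8], (121, 106, 60, 60))
(608.9, 118.7, 10.0, [608.9, 118.7], [9.1, 9.7], (14, 91, 10, 12))
(621.8, 89.2, 43.4, [621.9, 89.3], [37.4, 41.7], (32, 71, 44, 47))
```

```bash
python3 -m handwheel '[[[0,0,0,0,-0.35,-0.9,85],[0,0,0,0,-0.35,-0.9,85],[0,0,0,0.2,-0.35,-0.9,85],[0,0,0,0.3,-0.35,-0.9,85],[0,0,0,0.3,-0.35,-0.9,85]]]' >/dev/null
python3 -m handwheel '[[[0,0,0,0.3,-0.35,-0.85,85],[0,0,0,0.3,-0.15,-0.4,85],[0,0,0,0.2,0,0,85],[0,0,0,0,0,0,85],[0,0,0,0,0,0,85]]]' >/dev/null
python3 - <<'E'
from h import *
s=rep((439.8,84.5),21);p=capture("wrist");cv2.imwrite("pics/w4.png",p["frame"])
for b in brass(p,s):print(b)
print(s["joint_pos"])
E
```

```text
turn [0.   0.05 0.08] togo [ 1.88  0.12 -0.03] pos [436.1  81.9  96.3] grip 85.1 F [-0.2  0.2  0.4] t 24.15
(323.4, 14.7, 98.6, [325.9, 12.5], [37.8, 114.5], (216, 315, 108, 33))
(439.7, 86.5, 75.7, [439.6, 86.4], [73.6, 75.0], (195, 142, 100, 95))
(615.7, -11.4, 56.4, [610.8, -12.0], [24.9, 56.7], (441, 0, 71, 43))
[-0.32610834  0.49088472  0.04672203  2.32588145 -0.05603799  0.33074772
 -1.41652281]
```

View pics/w4.png

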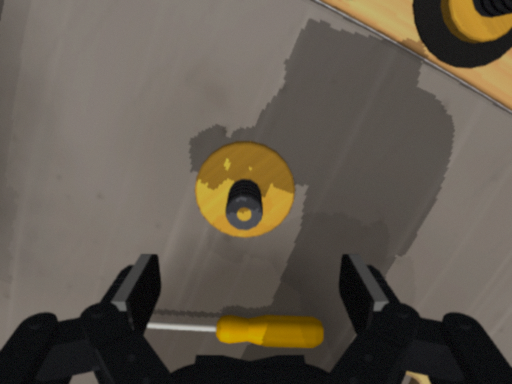

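Disc 76 stands upright at pixel (245,190), with nothing near the fingers.

```bash
python3 -m handwheel '[[[0,0.05,0.08,0,0.1,-0.06,85],[0,0,0,0.6,0,0,85],[0,0,0,0.5,0,0,85],[0,0,0,0.2,0,0,85],[0,0,0,0,0,0,85]]]' >/dev/null
python3 -c 'from h import *;rep((439.7,85.8),21)'
```

```text
turn [ 0.    0.03 -0.2 ] togo [ 0.61 -0.18 -0.14] pos [448.3  83.3  45.5] grip 84.9 F [ 0.1  0.6 -0.2] t 24.7
```

```bash
python3 -m handwheel '[[[0,0.03,-0.16,0.1,-0.17,-0.12,85],[0,0,0,0.35,0,0,85],[0,0,0,0.15,0,0,85],[0,0,0,0,0,0,85],[0,0,0,0,0,0,85]]]' >/dev/null
python3 -c 'from h import *;rep((439.7,85.8),21)'
```

```text
turn [ 0.    0.01 -0.08] togo [ 0.05 -0.03 -0.02] pos [441.2  85.6  23.1] grip 84.9 F [-0.5  0.4 -0.2] t 25.2
```

```bash
python3 -m handwheel '[[[0,0,0,0.04,-0.03,-0.02,0],[0,0,0,0,0,0,0],[0,0,0,0,0,0,0],[0,0,0,0,0,0,0],[0,0,0,0,0,0,0]]]' >/dev/null
python3 -m handwheel '[[[0,0,0,0,0,0,0],[0,0,0,-0.5,0,0,0],[0,0,0,-1,0,0,0],[0,0,0,-1,0,0,0],[0,0,0,-0.3,0.1,0.4,0]]]'
python3 -m handwheel '[[[0,0,0,0,0.15,0.9,0],[0,0,0,0,0.15,0.9,0],[0,0,0,0,0.15,0.9,0],[0,0,0,0,0.15,0.9,0],[0,0,0,0,0.15,0.9,0]]]' >/dev/null
python3 -m handwheel '[[[0,0,0,0,0.15,0.9,0],[0,0,0,0,0.15,0.9,0],[0,0,0,0,0.15,0.8,0],[0,0,0,0,0.1,0.4,0],[0,0,0,0,0,0,0]]]' >/dev/null
python3 -m handwheel '[[[0,0,0,0,0,0,0],[0,0,0,0,0,0,0],[0,0,0,0,0,0,0],[0,0,0,0,0,0,0],[0,0,0,0,0,0,0]]]' >/dev/null
python3 -c 'from h import *;held();rep((611.8,-193),41)'
```

```text
time_s: 26.2
eef_pos: [444.8, 73.3, 134.8]
tcp_rot: [[-0.004, 0.929, 0.37], [0.0, 0.37, -0.929], [-1.0, -0.004, -0.002]]
contact_force: [1.2, 0.1, -3.6]
grip_width: 22.2
grip top [249.5 292.5] [239, 283, 22, 20, 332] [[ 1.4 -0.6 32. ]]
turn [ 0.   -0.18  0.23] togo [2.17 0.3  0.17] pos [ 599.7 -191.7  127.9] grip 22.6 F [-0.1  0.8 -2.3] t 27.75
```

```bash
python3 -m handwheel '[[[0,-0.18,0.23,0,0.28,0.16,0],[0,0,0,0.5,0,0,0],[0,0,0,0.5,0,0,0],[0,0,0,0.4,0,0,0],[0,0,0,0,0,0,0]]]' >/dev/null
python3 -c 'from h import *;rep((612,-192.5),41)'
```

```text
turn [ 0.    0.09 -0.13] togo [ 0.77 -0.16 -0.08] pos [ 618.9 -193.    71.8] grip 22.5 F [-0.6  0.3 -3.3] t 28.25
```

```bash
python3 -m handwheel '[[[0,0.08,-0.12,0,-0.15,-0.07,0],[0,0,0,0.3,0,0,0],[0,0,0,0.25,0,0,0],[0,0,0,0,0,0,0],[0,0,0,0,0,0,0]]]' >/dev/null
python3 -c 'from h import *;rep((612,-192.5),41)'
```

```text
turn [ 0.    0.04 -0.05] togo [ 0.21 -0.03 -0.03] pos [ 613.7 -193.3   49.5] grip 22.3 F [ 0.1 -1.3 -2.9] t 28.75
```

```bash
python3 -m handwheel '[[[0,0.04,-0.05,0,-0.03,-0.03,0],[0,0,0,0.1,0,0,0],[0,0,0,0.1,0,0,0],[0,0,0,0.02,0,0,0],[0,0,0,0,0,0,0]]]' >/dev/null
python3 -c 'from h import *;rep((612,-192.5),41)'
```

```text
turn [ 0.    0.01 -0.01] togo [ 0.   -0.01 -0.02] pos [ 612.8 -192.9   41.1] grip 22.7 F [-0.7 -0.3 -0.8] t 29.25
```

```bash
python3 -m handwheel '[[[0,0,0,0.05,0,0,0],[0,0,0,0,0,0,0],[0,0,0,0,0,0,85],[0,0,0,0,0,0,85],[0,0,0,0,0,0,85]]]' 
python3 -m handwheel '[[[0,0,0,-0.3,0,0,85],[0,0,0,-0.9,0,0,85],[0,0,0,-1,0,0,85],[0,0,0,-0.8,0,0,85],[0,0,0,-0.5,-0.5,0,85]]]' >/dev/null
python3 -m handwheel '[[[0,0,0,-0.5,-0.5,0,85],[0,0,0,0,0,0,85],[0,0,0,0,0,0,85],[0,0,0,0,0,0,85],[0,0,0,0,0,0,85]]]' >/dev/null
python3 - <<'E'
from h import *
s=read_state();p=capture("wrist");cv2.imwrite("pics/w5.png",p["frame"])
for b in brass(p,s,30):print(b)
q=capture("top");cv2.imwrite("pics/t5.png",cv2.resize(q["frame"][110:290,150:420],(800,533),interpolation=cv2.INTER_CUBIC))
for b in brass(q,None,30):print(b)
E
```

```text
time_s: 29.75
eef_pos: [614.8, -193.5, 42.8]
tcp_rot: [[0.005, 0.926, 0.377], [-0.001, 0.377, -0.926], [-1.0, 0.004, 0.003]]
contact_force: [0.1, 0.3, -0.8]
grip_width: 65.0
(343.0, -4.7, 74.8, [345.4, -3.7], [33.0, 78.3], (0, 266, 53, 24))
(612.3, -193.9, 76.9, [612.2, -193.8], [75.3, 75.5], (210, 94, 76, 76))
(612.8, -100.0, 65.2, [612.7, -100.1], [63.7, 64.3], (128, 63, 66, 67))
(613.7, 21.9, 9.7, [613.6, 21.8], [8.9, 8.9], (41, 46, 9, 10))
(618.8, -4.6, 54.1, [619.1, -5.5], [49.6, 50.1], (49, 26, 49, 57))
(620.0, 90.0, 42.1, [619.6, 90.0], [37.1, 38.9], (187, 147, 15, 14))
(611.7, -100.8, 66.9, [611.6, -100.4], [63.2, 64.6], (247, 145, 22, 22))
(618.2, -4.8, 53.9, [618.2, -4.5], [51.5, 52.3], (217, 145, 18, 18))
```

View pics/w5.png

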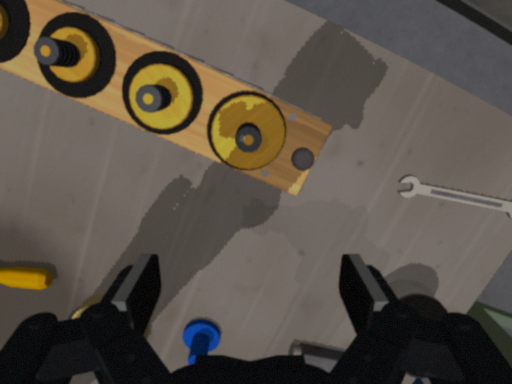

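View pics/t5.png

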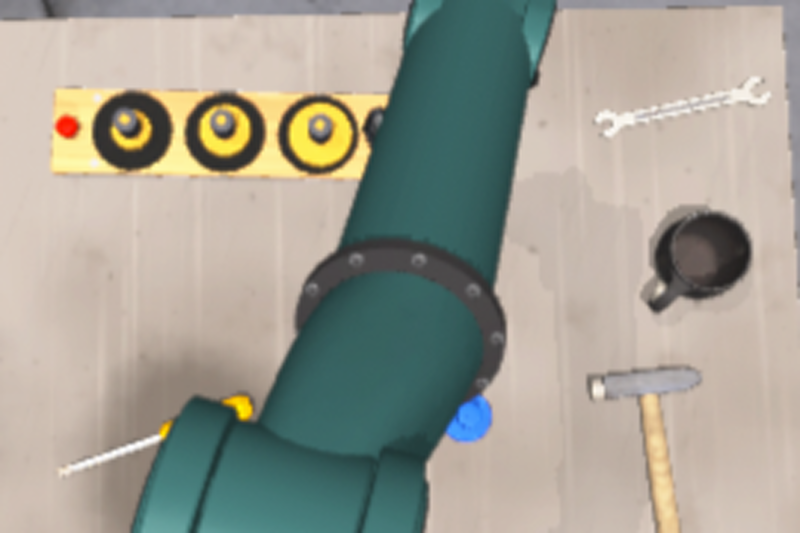

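Both pictures show all four discs standing grip-up inside their pads, in order from the red knob. In the wrist picture, 76 is at (247,131), 64 at (161,96) and 52 at (73,54). In the top picture, the mug is still at (700,250). I'm handing it in.

```bash
python3 -c 'from rig import *;print(sign_off())'
```

```text
the job is handed in; nothing more can be done
None
```

All four discs are on the rail in order of size from the red knob, which is at the robot's left. Disc 40 is on pad_a, 52 on pad_b, 64 on pad_c and 76 on pad_d, all standing grip-up. The job was handed in at about 30 s of the 80 s allowed.

| Disc | Pad | Last wrist-camera check, offset from pad centre |
|---|---|---|
| 40 | pad_a | about 0.5 mm (checked right after placing) |
| 52 | pad_b | about 1.5 mm |
| 64 | pad_c | about 2.5 mm |
| 76 | pad_d | about 1 mm |

- **Accuracy:** camera calibration is only good to about 2 mm. The top camera put discs 40, 52 and 64 about 2–4 mm from their pad centres, 64 being the worst. That is partly because its circle fit is rougher.
- **Not double-checked:** in the last pictures the arm hid pad_d from the top camera, so disc 76 was confirmed by the wrist camera only.
- **Mug and arm:** the mug is where it stood at the start, and the open gripper was well clear of the discs when I handed in. The forces I read stayed at a few newtons.

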